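# Wedge the bead chute's gate shut

## Task

The gate at the foot of the bead chute creeps open by itself. Take the olive-wood wedge and, with it flat on the bench, push its thin nose under the gate so that the gate is fully shut, then tap it further in bit by bit until the gate has ridden up about 3 mm on its hinge pins and is jammed tight. Do not force the gate up more than 6 mm, then let go of the wedge, and leave the jar, tin box, dish and tassel cap where they are.

Things in the scene. Friction and masses are not known exactly. Their poses are not given: they have to be found in the camera images.
- chute: Fixed brass bead trough on walnut cheeks, 172 mm wide (y), 143 mm deep, about 115 mm high. Origin on the bench under the middle of the shut gate's front face; +x points into the chute, away from the robot, z up. Two gate posts, 82 mm tall, leave 144 mm clear between them (centred on y = 0). Below the trough there is free room 20 mm high, 140 mm deep for the wedge's nose.
- gate_hinge (a point): Foot of the gate's upright hinge pin, on the bench: 6 mm in x and +65 mm in y from the chute's origin, beside the left post as the robot sees it. The gate reaches from here along the chute's -y. Axes as the chute's.
- gate (a joint): Swing of the walnut gate, rad: 0 = fully shut (it stops there), growing as it opens out towards the robot. A panel 128 mm wide, 55 mm tall, 12 mm thick, 0.32 kg; lower edge 10 mm over the bench, top at 65 mm. Under 1 N at its free end shuts it, but a weak spring makes it creep open to about 0.2 rad if nothing holds it.
- gate_lift (a joint): How far the gate has ridden up on its hinge pin, in m: 0 = down. It lifts without tilting, against its weight (3.4 N) and a spring of 1.5 N per mm; the pin ends at 0.009.
- gate_edge (a point): A point on the gate's lower front edge, 90 mm from the hinge pin, 10 mm over the bench (it swings and lifts with the gate). Its axes are the gate's: x into the chute when shut.
- wedge: Loose olive-wood wedge, 145 x 30 mm, about 0.09 kg, lying flat left or right of the chute. Origin: centre of the underside; +x to the thin nose, z up. The ramp takes the front 110 mm: 4 mm high at the nose (x = 72.5 mm), evenly up to 20 mm (x = -37.5 mm); behind it a block 35 mm long, 28 mm high to hold it by. Pushing it home under the gate takes 4 to 20 N; let go, it stays jammed.
- wedge_grip (a point): Middle of the wedge's block: 55 mm behind the wedge's origin, 14 mm over its underside; the block is 30 mm across (wedge y).
- wedge_nose (a point): Middle of the lower edge of the wedge's nose.
- bead_jar: Bystander: corked turquoise glass jar of amber beads, 80 mm across, 102 mm tall. Origin: centre of its underside.
- tin_box: Bystander: open tin box with a pushed-back lid, 85 x 120 x 48 mm. Origin: centre of its underside.
- clay_dish: Bystander: shallow clay dish, 110 mm across, 26 mm high. Origin: centre of its underside.
- tassel_cap: Bystander: carved olive-wood tassel cap, 46 mm across, 52 mm tall, on the other side of the chute from the wedge. Origin: centre of its underside.
Not all that is in view belongs to the job. Of the things like the wedge, leave any that is pink, purple or red; of the rest the smaller one is meant.

How it is judged:
By the outcome, as a careful person would: the job done as asked, in the order asked, and still so for the second after the job is handed in, with the robot touching nothing.
It also fails if it takes over 45 s, if anything falls off the work surface, if the arm or the gripper's body presses on something with over 40 N, if the wrist force passes 120 N, or if a joint passes its speed limit or range.

## Robot

A 7-joint arm with a two-finger parallel gripper is mounted at the origin on the work surface. World frame = base frame: x ahead of the robot, y to its left, z up, the work surface at z = 0. Lengths are in m, angles in rad, forces in N, time in s.
With the tool pointing down it reaches from about 0.4 to 0.85 m from the base axis. Payload 4.5 kg.
Tool frame: the origin (TCP) lies midway between the tips of the shut fingers; the grasp point (between the pads) lies 19 mm behind it; z points along the fingers, y is the line along which they close (so a half turn about z gives the same grasp; the last joint's range is limited). The gripper opens to 88 mm and grips with 3 to 60 N. Pads are 18 mm wide; open, the fingers measure 123 mm over their backs; the gripper's body (75 mm by 187 mm) begins 45 mm behind the grasp point.
Start: joints at [-1.284, 0.689, -0.195, 1.565, 0.157, 0.902, -0.215], TCP at [0.156, 0.605, 0.216] pointing down, gripper open.
Joint ranges: [-3.01, 3.01], [-0.46, 2.08], [-1.47, 1.51], [0.13, 2.56], [-1, 4.14], [0.04, 2.09], [-2.66, 2.66]. Speed limits (rad/s): [2.57, 2.57, 3.14, 3.14, 3.14, 3.14, 3.14].

## Interface

Orientations are given as a unit quaternion [x, y, z, w].
In Python, from plant import r, eyes, finish_job gives the robot as it stands. The module is installed in compiled form; this text tells all that it offers.
- The arm moves only by the tool move_arm, never from a script. Its argument "motion" is a list of rows, each a list of 7 numbers: the shift along the tool's x, y, z in mm, then the turn, a rotation vector about the tool's x, y, z in degrees, then the closure, from 0 (fully open) to 1 (shut). A call has 1 to 5 rows; each row is the pose to reach, as a shift and turn from the pose commanded when the call began, along the tool's axes at that moment; what a row does not reach only later rows make up. A row lasts 1/8 s, in which the tool goes at most 62.5 mm and 10.7 degrees, less where a joint would pass 70% of its speed; a pose out of reach is approached as far as the arm can. A call with a gripper value outside its range is refused whole. The fingers move at their own pace and stop on an object; "newtons" is the grip in N (left out, the last holds). Time passes only in rows, so rows that repeat a pose let the fingers close. It gives the time, the measured TCP pose, the force, the opening and the grip force at its end, in the units of the state.
- r.get_state(): the state, without advancing time (a new reading comes with each control period).
- eyes.snapshot(name): name is "side" or "top" or "wrist"; returns a dict with "frame" (400x640x3 uint8, red, green, blue), "z_map" (400x640 float32, m along the optical axis (not along the pixel's ray), 0 where there is no reading), "intrinsics" (3x3 intrinsics, pixels), "dist" ([k1, k2, p1, p2, k3] as OpenCV has them; the pictures are not rectified), "world_to_cam" (4x4, takes a point from world to camera coordinates). Camera axes: x right, y down, z forward; pixel columns grow to the right and rows downward; lengths in m; the calibration is good to about 2 mm. A picture is of the moment at which its call begins.
- finish_job(): hands the job in; it is judged then, once.
The state is a dict: "clock": time; "q": joint angles; "qd": joint speeds; "joint_torque": joint torques, N m; "tool_pos": TCP position; "eef_rot": TCP orientation; "contact_force": force on the tool from outside, world axes, zero at the start; "moment": the same for the moment, N m; "opening": opening from 0.0 (shut) to 1.0 (fully open); "finger_force": force on a finger pad.
Only numpy, scipy, OpenCV 4.12 (cv2) and the standard library are available. Lean on these libraries where they do the work, as an engineer would, in place of code of your own. Each camera call takes 0.05 s, during which the arm holds its last target. There are 200 camera calls.

## Working session

There is one attempt and no reset: what is moved stays moved. The work goes in short steps, Python scripts to look and compute and a tool call to move; the robot and the scene stay as the last step left them, time stands still between calls to the robot, and variables do not carry over. Pictures are saved under pics/ and viewed, at most 10 in all, crops included, and the job is handed in when it is done.

Besides the shell and the picture viewer there is one more tool, called after ">>>" in YAML: its name, and indented under it one key for each argument. move_arm: Moves the arm, as the interface text tells. Its arguments: {"type":"object","properties":{"motion":{"type":"array","items":{"type":"array","items":{"type":"number"}}},"newtons":{"type":"number"}},"required":["motion"]}

```bash
mkdir -p pics; cat > h.py <<'E'
import numpy as np, cv2
from scipy.spatial.transform import Rotation as R
from plant import r, eyes, finish_job
def snap(n,f):
    s=eyes.snapshot(n); np.savez('pics/'+f+'.npz',**s)
    cv2.imwrite('pics/'+f+'.png',s['frame'][:,:,::-1]); return s
def load(f): return dict(np.load('pics/'+f+'.npz'))
def world(s,pts):
    """pixels -> world using z_map"""
    out=[]
    for u,v in pts:
        z=float(s['z_map'][int(round(v)),int(round(u))])
        out.append(ray(s,u,v)*z)
    return (np.linalg.inv(s['world_to_cam'])@np.c_[np.array(out),np.ones(len(out))].T).T[:,:3]
def ray(s,u,v):
    n=cv2.undistortPoints(np.array([[[u,v]]],float),s['intrinsics'],s['dist'])[0,0]
    return np.array([n[0],n[1],1])
def onz(s,pts,z):
    """pixels -> world at height z"""
    T=np.linalg.inv(s['world_to_cam']); o=T[:3,3]
    return np.array([o+(lambda d:d*(z-o[2])/d[2])(T[:3,:3]@ray(s,u,v)) for u,v in pts])
def crop(s,f,u0,v0,u1,v1,k):
    cv2.imwrite('pics/'+f+'.png',cv2.resize(s['frame'][v0:v1,u0:u1,::-1],None,fx=k,fy=k,interpolation=cv2.INTER_CUBIC))
def cloud(s):
    v,u=np.mgrid[0:400,0:640]
    n=cv2.undistortPoints(np.c_[u.ravel(),v.ravel()].astype(float)[:,None],s['intrinsics'],s['dist'])[:,0]
    z=s['z_map'].ravel(); P=np.c_[n*z[:,None],z,np.ones(len(z))]
    return (P@np.linalg.inv(s['world_to_cam']).T)[:,:3].reshape(400,640,3)
E
python3 - <<'E'
from h import *
for n in('top','side'): snap(n,n+'0')
s=r.get_state(); print(s['tool_pos'],R.from_quat(s['eef_rot']).as_matrix().round(3),s['clock'])
E
```

```text
[0.15623833 0.60452965 0.2148894 ] [[-0.968  0.25  -0.   ]
 [ 0.25   0.968 -0.002]
 [-0.    -0.002 -1.   ]] 0.1
```

View pics/top0.png

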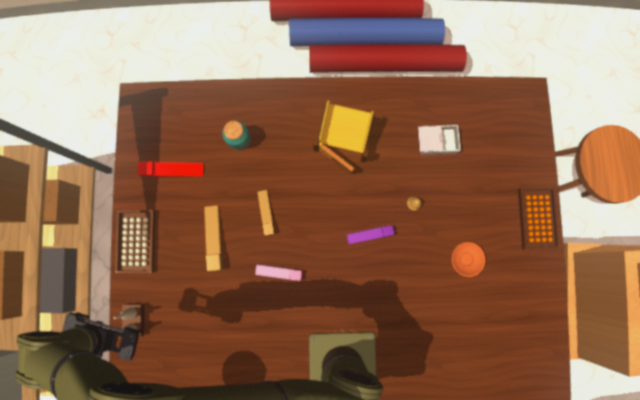

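View pics/side0.png

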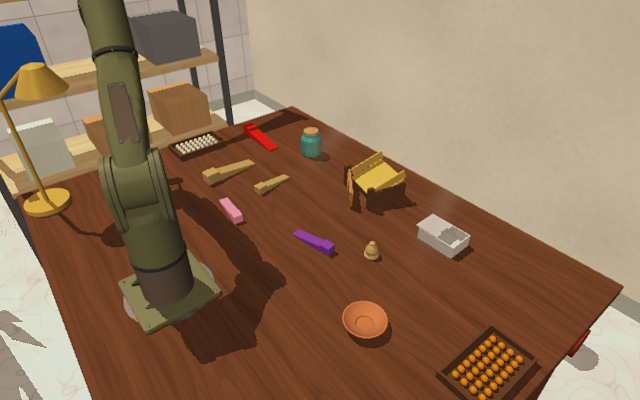

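Top view: wedge-like things are red (170,169), pink (278,272), purple (370,234), large olive (212,238) and small olive (265,212). The small olive one fits the description. The chute is at (347,128), with the gate ajar at (337,158). Next is a close crop to check the choice.

```bash
python3 - <<'E'
from h import *
s=load('top0'); 
a=cv2.resize(s['frame'][180:250,240:300,::-1],None,fx=7,fy=7,interpolation=cv2.INTER_CUBIC)
b=cv2.resize(s['frame'][90:180,305:385,::-1],None,fx=4.9,fy=5.444,interpolation=cv2.INTER_CUBIC)
b=cv2.resize(b,(390,490)); a=cv2.resize(a,(400,490)); cv2.imwrite('pics/c1.png',np.hstack([a,b]))
C=cloud(s)
print('wedge z mm'); 
for v in range(188,240,3): print(v,[(int(round(1000*C[v,u,2]))) for u in range(256,280,2)])
def fit(box,zlo,zhi,name):
    u0,v0,u1,v1=box; P=C[v0:v1,u0:u1].reshape(-1,3); P=P[(P[:,2]>zlo)&(P[:,2]<zhi)]
    rc=cv2.minAreaRect((P[:,:2]*1000).astype(np.float32)); print(name,len(P),rc,cv2.boxPoints(rc).round(0).tolist())
fit((250,185,280,240),.006,.05,'wedge')
fit((250,185,280,240),.023,.05,'block')
fit((310,95,380,178),.09,.13,'chute top')
fit((310,95,380,178),.073,.09,'posts?')
fit((310,140,365,178),.055,.07,'gate')
E
```

```text
wedge z mm
188 [1, -1, 0, -3, 0, 2, -4, 0, 2, -1, 4, -3]
191 [-2, 3, 6, 6, 4, 6, 3, 0, 1, 0, 6, -1]
194 [-3, 7, 5, 3, 7, 8, -3, 0, -1, -1, 3, -5]
197 [-3, -6, 5, 4, 8, 8, 6, -3, 3, 0, -4, 2]
200 [-4, 2, 10, 9, 10, 11, 6, 1, -2, 3, -4, -7]
203 [-7, 0, 15, 10, 10, 12, 10, 0, -6, -2, -3, 3]
206 [-6, 3, 10, 12, 16, 12, 14, -3, 3, -3, 0, 4]
209 [0, 8, 16, 14, 8, 19, 12, 0, 4, 4, -4, -3]
212 [3, 0, 2, 15, 16, 16, 12, 17, 0, 2, 0, 4]
215 [-1, 0, 4, 14, 13, 12, 22, 25, 0, 0, -2, 8]
218 [-2, -3, 4, 20, 14, 18, 17, 16, 2, 1, -5, 1]
221 [0, 3, -1, 18, 18, 19, 15, 21, 3, 1, 0, 3]
224 [-1, -3, 6, -3, 28, 27, 26, 29, 22, 1, -11, -3]
227 [3, -2, -3, 3, 29, 23, 29, 26, 26, -3, -6, 1]
230 [1, 6, -1, 0, 28, 29, 28, 26, 30, -3, 2, -6]
233 [3, 0, 3, -2, 23, 29, 26, 29, 25, 7, 2, 5]
236 [3, 4, -3, 3, 2, 1, 1, 0, 4, -1, 3, 4]
239 [-2, 3, -3, 8, 1, -1, -2, 0, -2, -1, -1, 1]
wedge 415 ((490.07623291015625, 242.45404052734375), (174.63433837890625, 92.6958999633789), 2.378375291824341) [[401.0, 285.0], [405.0, 193.0], [579.0, 200.0], [575.0, 292.0]]
block 108 ((445.96075439453125, 227.84310913085938), (58.980892181396484, 29.70652198791504), 9.315322875976562) [[414.0, 238.0], [419.0, 208.0], [477.0, 218.0], [473.0, 247.0]]
chute top 60 ((768.359130859375, -28.64356231689453), (145.5237579345703, 73.86734008789062), 73.78564453125) [[713.0, -88.0], [784.0, -109.0], [824.0, 31.0], [753.0, 52.0]]
posts? 276 ((738.7492065429688, -21.224685668945312), (171.82810974121094, 143.5282745361328), 75.95671081542969) [[648.0, -87.0], [788.0, -122.0], [829.0, 45.0], [690.0, 80.0]]
gate 192 ((657.0595703125, -1.5364913940429688), (159.26661682128906, 92.52265167236328), 86.46709442138672) [[606.0, -78.0], [698.0, -84.0], [708.0, 75.0], [616.0, 81.0]]
```

View pics/c1.png

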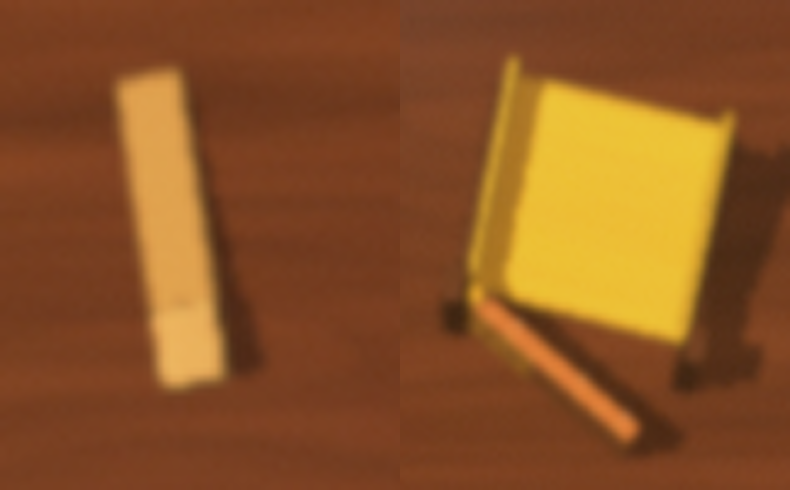

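The crop shows the small olive wedge with its nose at about (262,190) and its block at (268,230), nose away from the robot. It also shows the gate posts at (316,148) and (363,159), with the gate ajar between them.

```bash
python3 - <<'E'
from h import *
s=load('top0')
n=onz(s,[(257.5,191.1),(267,189.7)],.004); b=onz(s,[(264.4,235.4),(273.7,234)],.028)
print('nose',n.mean(0),'back',b.mean(0)); d=n.mean(0)-b.mean(0); print(np.hypot(*d[:2]),np.degrees(np.arctan2(d[1],d[0])),np.linalg.norm(n[0]-n[1]))
p=onz(s,[(316.3,147.9),(363.5,158.9)],.082); print('posts',p, np.linalg.norm(p[0]-p[1]))
l=p[0]-p[1]; print('chute yaw',np.degrees(np.arctan2(l[1],l[0]))-90)
g=onz(s,[(321.4,146),(353.2,169.9)],.065); print('gate',g); l=g[0]-g[1]; print(np.degrees(np.arctan2(l[1],l[0]))-90)
# chute rim rectangle
t=onz(s,[(305+115/4.875,90+60/5.444),(305+332/4.875,90+115/5.444)],.115);l=t[0]-t[1]; print('rear rim',t,np.degrees(np.arctan2(l[1],l[0]))-90)
m=r.get_state(); print(m['tool_pos'],m['q'])
E
```

```text
nose [0.55989    0.24676403 0.004     ] back [0.41474326 0.22222155 0.028     ]
0.14720702468380578 9.597213604489523 0.031164720170220078
posts [[ 0.67783194  0.06894655  0.082     ]
 [ 0.64061662 -0.07637781  0.082     ]] 0.15001383842110885
chute yaw -14.363881594084745
gate [[ 0.68815783  0.05286811  0.065     ]
 [ 0.60994084 -0.04491883  0.065     ]]
-38.65532244781309
rear rim [[ 0.81722152  0.02866558  0.115     ]
 [ 0.78290764 -0.10741454  0.115     ]] -14.152628636814072
[0.15623833 0.60452965 0.2148894 ] [-1.28418052  0.68990576 -0.19449389  1.56622756  0.15729194  0.90251496
 -0.21509378]
```

```bash
cat >> h.py <<'E'
def go(x,y,z,yaw):
    s=r.get_state(); A=R.from_quat(s['eef_rot']); c,n=np.cos(np.radians(yaw)),np.sin(np.radians(yaw))
    B=R.from_matrix(np.array([[-c,-n,0],[-n,c,0],[0,0,-1]]))
    # B columns: x=(-c,-n), y=(-n,c), z=down
    print('shift',(A.inv().apply(np.array([x,y,z])-s['tool_pos'])*1000).round(1),'turn',(A.inv()*B).as_rotvec(degrees=True).round(1))
E
python3 - <<'E'
from h import *
go(.433,.2255,.15,9.6)
E
```

```text
shift [-362.7 -297.7   65.4] turn [ -0.1  -0.  -24.1]
```

>>> move_arm:
  motion:
    - [-48, -39, 0, 0, 0, -6, 0]
    - [-96, -78, 0, 0, 0, -12, 0]
    - [-144, -117, 0, 0, 0, -18, 0]
    - [-192, -156, 0, 0, 0, -24, 0]
    - [-240, -195, 10, 0, 0, -24, 0]

```text
clock: 0.72
tool_pos: [0.3411, 0.3551, 0.2059]
eef_rot: [-0.083, 0.997, 0.001, 0.0]
contact_force: [0.8, 1.2, -0.5]
opening: 0.998
finger_force: 0.0
```

```bash
python3 - <<'E'
from h import *
go(.433,.2255,.15,9.6)
E
```

```text
shift [ -69.  -143.1   55.8] turn [ 0.1  0.1 -0. ]
```

>>> move_arm:
  motion:
    - [-23, -48, 18, 0, 0, 0, 0]
    - [-46, -96, 36, 0, 0, 0, 0]
    - [-69, -143, 56, 0, 0, 0, 0]
    - [-69, -143, 56, 0, 0, 0, 0]

```text
clock: 1.23
tool_pos: [0.433, 0.2213, 0.1479]
eef_rot: [-0.079, 0.997, -0.002, -0.001]
contact_force: [-0.7, 1.0, 0.5]
opening: 1.002
finger_force: 0.0
```

```bash
python3 - <<'E'
from h import *
snap('wrist','w1'); go(.433,.2255,.15,9.6)
E
```

```text
shift [-1.2  0.7 -1.2] turn [-0.1 -0.1 -0.3]
```

View pics/w1.png

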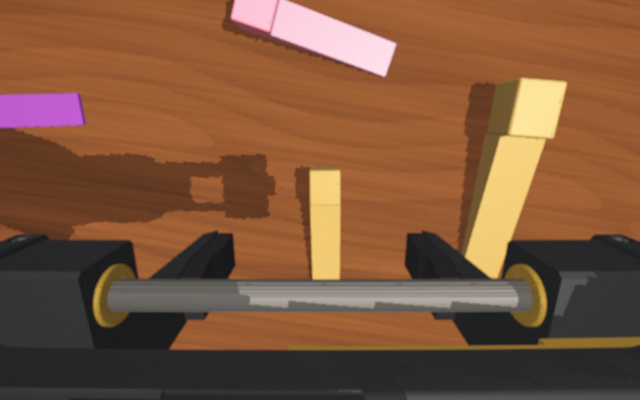

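The wrist view shows the small wedge between the fingers, with the top of its block at (310–341, 170–205). The large olive wedge is at (525,110), clear of the fingers.

```bash
python3 - <<'E'
from h import *
s=load('w1'); p=onz(s,[(310,170),(340.5,170),(310.5,205),(341,205)],.028); print(p, p.mean(0))
f=(p[2]+p[3]-p[0]-p[1])/2; print(f,np.linalg.norm(p[0]-p[1]),np.degrees(np.arctan2(f[1],f[0])))
q=onz(s,[(313,275),(339.5,275)],.012); d=q.mean(0)-p[:2].mean(0); print(np.degrees(np.arctan2(d[1],d[0])))
g=p.mean(0); go(g[0],g[1],.005,9.3)
E
```

```text
[[0.41759324 0.2097434  0.028     ]
 [0.41303379 0.2383564  0.028     ]
 [0.45172233 0.21537989 0.028     ]
 [0.44701569 0.24485092 0.028     ]] [0.43234126 0.22708265 0.028     ]
[3.40554906e-02 6.06550502e-03 2.77555756e-17] 0.028973998109962165 10.098855596640629
9.932946477426372
shift [ -1.    2.6 143.8] turn [-0.1 -0.1 -0. ]
```

>>> move_arm:
  motion:
    - [-1, 2.5, 45, 0, 0, -0.5, 0]
    - [-1, 2.5, 90, 0, 0, -0.5, 0]
    - [-1, 2.5, 130, 0, 0, -0.5, 0]
    - [-1, 2.5, 143, 0, 0, -0.5, 0]
    - [-1, 2.5, 143, 0, 0, -0.5, 0.3]
  newtons: 40

```text
clock: 1.9
tool_pos: [0.4315, 0.2306, 0.0067]
eef_rot: [-0.088, 0.996, 0.0, -0.0]
contact_force: [-0.1, 0.0, 0.2]
opening: 0.912
finger_force: 0.0
```

>>> move_arm:
  motion:
    - [0, 0, 0, 0, 0, 0, 1]
    - [0, 0, 0, 0, 0, 0, 1]
    - [0, 0, 0, 0, 0, 0, 1]
    - [0, 0, 0, 0, 0, 0, 1]

```text
clock: 2.4
tool_pos: [0.4324, 0.2295, 0.007]
eef_rot: [-0.087, 0.996, 0.0, 0.0]
contact_force: [-0.3, -0.2, 0.0]
opening: 0.455
finger_force: 0.0
```

>>> move_arm:
  motion:
    - [0, 0, 0, 0, 0, 0, 1]
    - [0, 0, 0, 0, 0, 0, 1]
    - [0, 0, 0, 0, 0, 0, 1]

```text
clock: 2.78
tool_pos: [0.432, 0.2295, 0.0066]
eef_rot: [-0.087, 0.996, 0.0, -0.0]
contact_force: [0.5, 0.6, 1.0]
opening: 0.116
finger_force: 0.0
```

```bash
python3 - <<'E'
from h import *
s=r.get_state(); print(s['opening'],s['finger_force'],s['tool_pos'],s['eef_rot'],s['contact_force'])
# chute origin estimates: posts front?  target grip positions
O=np.array([.6592,-.0037]); yaw=-14.25; c,n=np.cos(np.radians(yaw)),np.sin(np.radians(yaw))
for X in(-215,-175,-150,-65): print(X, O+.001*(X*np.array([c,n])+(-25)*np.array([-n,c])))
z=load('w1'); t=load('top0'); C=cloud(t)
E
```

```text
0.11554724973949902 0.0 [0.4320446  0.22946149 0.00658779] [-8.72902141e-02  9.96182923e-01  8.07879702e-06 -4.96233730e-05] [0.50479922 0.55127174 0.96358959]
-215 [0.44466152 0.02499219]
-175 [0.48343076 0.01514605]
-150 [0.50766153 0.00899222]
-65 [ 0.59004616 -0.01193081]
```

The opening is 10 mm, but the block is 30 mm across, so the grasp missed. I'll look.

```bash
python3 - <<'E'
from h import *
s=snap('wrist','w2'); t=snap('top','t2')
b=cv2.resize(t['frame'][170:250,200:320,::-1],(640,400),interpolation=cv2.INTER_CUBIC)
cv2.imwrite('pics/c2.png',cv2.resize(np.vstack([s['frame'][:,:,::-1],b]),(480,600)))
E
```

```text
(no output)
```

View pics/c2.png

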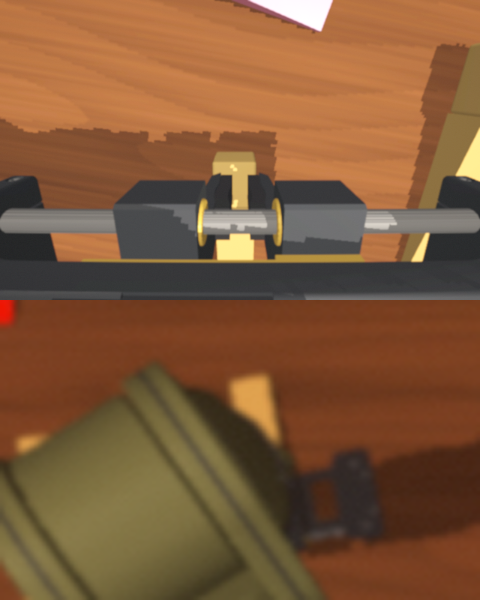

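```bash
python3 - <<'E'
from h import *
s=load('w2'); C=cloud(s); st=r.get_state(); print(st['opening'],st['finger_force'],st['clock'],st['tool_pos'])
def proj(s,p):
    T=s['world_to_cam']; return cv2.projectPoints(np.array([p],float),cv2.Rodrigues(T[:3,:3])[0],T[:3,3],s['intrinsics'],s['dist'])[0].ravel()
tp=st['tool_pos']; print('tcp px',proj(s,tp),'grasp',proj(s,tp+[0,0,.019]), 'z', C[230,:,2][270:370:6].round(3))
for v in(198,206,212,220,228,240,250): print(v,[tuple((C[v,u]*1000).round().astype(int)) for u in(292,302,314,326,336)])
crop(s,'c3',240,170,400,290,5)
E
```

```text
0.022953820640280814 0.0 2.875 [0.43204289 0.22952086 0.00660103]
tcp px [318.73941547 232.5630653 ] grasp [318.68726056 245.72502818] z [ 0.    -0.     0.001  0.028  0.03   0.028  0.027  0.028  0.028  0.029
  0.028  0.028 -0.     0.    -0.     0.     0.   ]
198 [(np.int64(416), np.int64(211), np.int64(-1)), (np.int64(415), np.int64(216), np.int64(0)), (np.int64(413), np.int64(223), np.int64(1)), (np.int64(412), np.int64(230), np.int64(0)), (np.int64(411), np.int64(236), np.int64(1))]
206 [(np.int64(418), np.int64(212), np.int64(9)), (np.int64(417), np.int64(217), np.int64(10)), (np.int64(415), np.int64(224), np.int64(10)), (np.int64(414), np.int64(231), np.int64(10)), (np.int64(413), np.int64(236), np.int64(11))]
212 [(np.int64(417), np.int64(213), np.int64(21)), (np.int64(417), np.int64(218), np.int64(21)), (np.int64(415), np.int64(224), np.int64(21)), (np.int64(415), np.int64(230), np.int64(20)), (np.int64(413), np.int64(235), np.int64(22))]
220 [(np.int64(419), np.int64(214), np.int64(28)), (np.int64(419), np.int64(219), np.int64(28)), (np.int64(418), np.int64(225), np.int64(28)), (np.int64(416), np.int64(231), np.int64(28)), (np.int64(415), np.int64(235), np.int64(29))]
228 [(np.int64(424), np.int64(214), np.int64(28)), (np.int64(423), np.int64(219), np.int64(28)), (np.int64(422), np.int64(225), np.int64(29)), (np.int64(421), np.int64(231), np.int64(28)), (np.int64(420), np.int64(236), np.int64(28))]
240 [(np.int64(424), np.int64(216), np.int64(43)), (np.int64(424), np.int64(220), np.int64(41)), (np.int64(428), np.int64(226), np.int64(28)), (np.int64(427), np.int64(232), np.int64(28)), (np.int64(422), np.int64(236), np.int64(39))]
250 [(np.int64(425), np.int64(216), np.int64(50)), (np.int64(425), np.int64(221), np.int64(49)), (np.int64(434), np.int64(227), np.int64(28)), (np.int64(432), np.int64(233), np.int64(29)), (np.int64(422), np.int64(236), np.int64(50))]
```

View pics/c3.png

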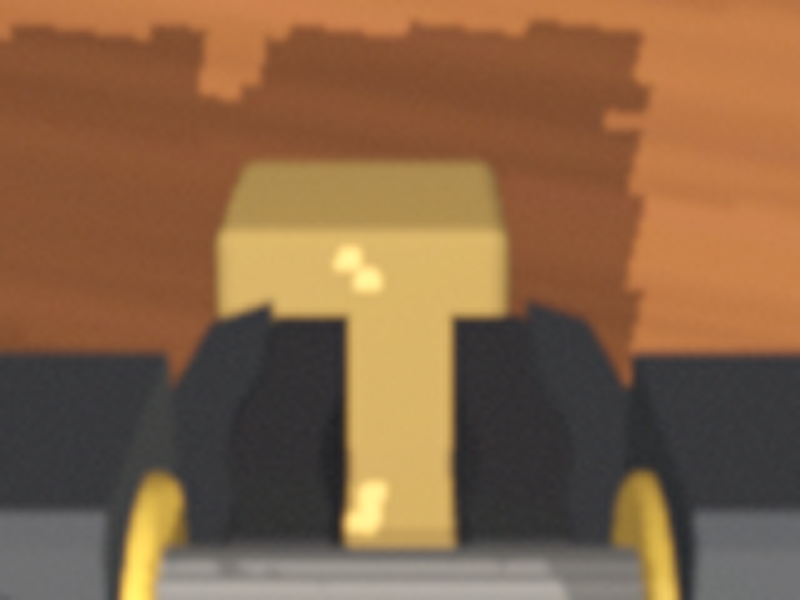

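```bash
python3 - <<'E'
from h import *
s=load('w2'); C=cloud(s)
for v in range(228,256,2): print(v,(C[v,300]*1000).round(1),(C[v,314]*1000).round(1),(C[v,283]*1000).round(1))
def proj(s,p):
    T=s['world_to_cam']; return cv2.projectPoints(np.array([p],float),cv2.Rodrigues(T[:3,:3])[0],T[:3,3],s['intrinsics'],s['dist'])[0].ravel()
t=snap('side','s3'); st=r.get_state(); print(st['opening'],st['finger_force'],st['contact_force'])
u,v=proj(t,st['tool_pos']).round().astype(int); print(u,v); crop(t,'c4',u-50,v-40,u+50,v+35,8)
E
```

```text
228 [422.8 218.3  28.6] [421.6 225.3  28.6] [435.2 208.1   0.6]
230 [424.  218.4  28.2] [422.6 225.4  28.8] [ 4.368e+02  2.082e+02 -2.000e-01]
232 [425.4 218.6  27.6] [424.2 225.7  27.4] [437.7 208.5   0.8]
234 [424.8 218.8  31.6] [425.3 225.9  27.4] [425.1 210.5  34.6]
236 [424.8 218.9  34.2] [426.1 226.   28. ] [424.7 210.9  38. ]
238 [424.1 219.1  38.4] [426.9 226.2  28.6] [425.1 211.1  39.4]
240 [424.8 219.2  39.1] [428.3 226.4  27.9] [424.1 211.5  44. ]
242 [424.4 219.4  42.5] [428.9 226.5  29. ] [424.4 211.7  45.5]
244 [424.6 219.5  44.4] [430.3 226.8  28.5] [424.5 211.9  47.6]
246 [424.9 219.6  45.9] [431.7 227.   27.7] [424.  212.2  50.7]
248 [424.5 219.8  48.9] [432.8 227.2  27.7] [424.4 212.4  52. ]
250 [424.5 219.9  50.9] [433.9 227.4  27.7] [424.5 212.6  53.7]
252 [424.2 220.   53.7] [435.1 227.6  27.7] [424.3 212.9  56.1]
254 [424.2 220.1  55.7] [435.9 227.7  28.3] [424.2 213.1  58.1]
0.009939024142934237 0.0 [-0.93365284 -0.85921006  0.72535886]
259 189
```

View pics/c4.png

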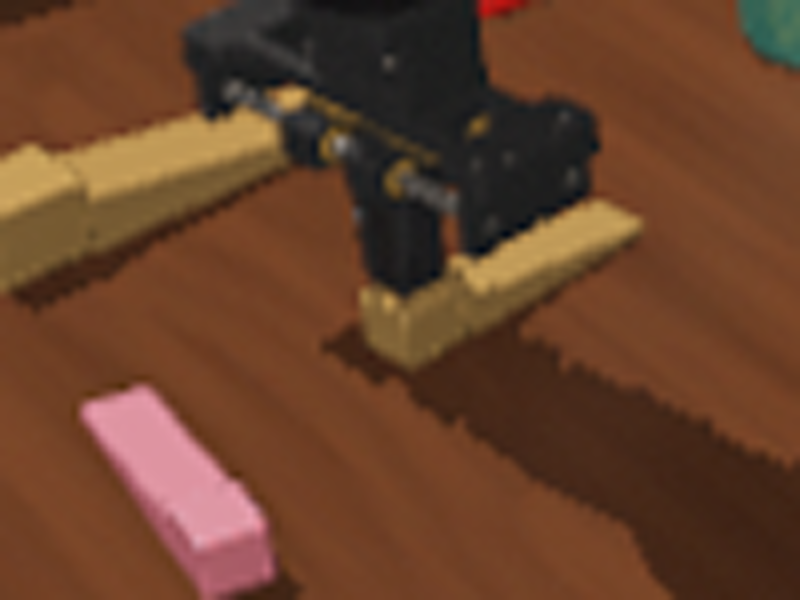

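The fingers are shut and sit just above the block, with their tips at about z = 30 mm although tool_pos reads 7 mm. I'll open them and measure the real tip height from depth.

>>> move_arm:
  motion:
    - [0, -3, -5, 0, 0, 0, 0]
    - [0, -3, -5, 0, 0, 0, 0]
    - [0, -3, -5, 0, 0, 0, 0]
    - [0, -3, -5, 0, 0, 0, 0]
    - [0, -3, -5, 0, 0, 0, 0]

```text
clock: 3.55
tool_pos: [0.4326, 0.2266, 0.0116]
eef_rot: [-0.087, 0.996, 0.0, -0.0]
contact_force: [-0.9, -0.8, 0.7]
opening: 0.547
finger_force: 0.0
```

>>> move_arm:
  motion:
    - [0, 0, 0, 0, 0, 0, 0]
    - [0, 0, 0, 0, 0, 0, 0]
    - [0, 0, 0, 0, 0, 0, 0]
    - [0, 0, 0, 0, 0, 0, 0]

```text
clock: 4.05
tool_pos: [0.4326, 0.2265, 0.0116]
eef_rot: [-0.087, 0.996, 0.0, -0.0]
contact_force: [-0.2, 0.0, 0.5]
opening: 0.988
finger_force: 0.0
```

```bash
python3 - <<'E'
from h import *
s=snap('wrist','w4'); C=cloud(s); st=r.get_state(); print(st['tool_pos'],st['opening'],s['world_to_cam'].round(3).tolist(),st['q'])
# lowest finger points per column: face x in .418-.430
for u in range(180,460,8):
    c=C[:,u]; m=(abs(c[:,0]-.4245)<.003)&(c[:,2]>.004)
    if m.sum()>3: i=np.where(m)[0]; print(u,i.max(),i.min(),(c[i.min()]*1000).round(1))
E
```

```text
[0.43262685 0.22651409 0.01164347] 0.9981648915096055 [[-0.174, 0.985, 0.001, -0.148], [0.951, 0.168, 0.258, -0.433], [0.254, 0.046, -0.966, 0.072], [0.0, 0.0, 0.0, 1.0]] [-0.50862612  0.88708676 -0.1115036   2.10764829  0.52535489  0.17277958
  0.64748016]
292 230 220 [421.6 210.5  28.6]
300 232 221 [421.6 214.7  28. ]
308 232 223 [421.7 219.   28.9]
316 234 223 [421.7 223.2  26.9]
324 235 225 [421.6 227.5  28. ]
332 237 228 [422.7 232.   27.5]
340 238 228 [422.  236.2  27.6]
412 266 253 [421.5 269.6  47. ]
420 276 263 [422.  270.6  56.1]
428 278 272 [421.6 271.1  64.9]
```

```bash
python3 - <<'E'
from h import *
s=load('w4'); C=cloud(s)
for n,lo,hi in(('L',.255,.30),('R',.15,.20)):
    m=(C[...,1]>lo)&(C[...,1]<hi)&(abs(C[...,0]-.433)<.025)&(C[...,2]>.012)&(C[...,2]<.07)
    z=np.sort(C[m][:,2]); print(n,m.sum(),z[:8].round(3)); i=np.argwhere(m); i=i[np.argsort(C[m][:,2])][:6]; print(i.tolist(),[ (C[a,b]*1000).round().tolist() for a,b in i])
E
```

```text
L 1869 [0.034 0.034 0.034 0.034 0.034 0.035 0.035 0.035]
[[242, 405], [233, 411], [233, 409], [233, 420], [233, 412], [233, 419]] [[422.0, 270.0, 34.0], [416.0, 271.0, 34.0], [416.0, 270.0, 34.0], [415.0, 276.0, 34.0], [416.0, 272.0, 34.0], [415.0, 275.0, 35.0]]
R 1874 [0.034 0.034 0.035 0.035 0.035 0.035 0.035 0.035]
[[256, 235], [230, 217], [242, 234], [243, 234], [233, 221], [233, 227]] [[445.0, 184.0, 34.0], [432.0, 174.0, 34.0], [436.0, 183.0, 35.0], [437.0, 183.0, 35.0], [433.0, 176.0, 35.0], [432.0, 179.0, 35.0]]
```

Depth shows the real fingertips about 22 mm above the reported TCP, so I'll lower in steps and watch the force.

>>> move_arm:
  motion:
    - [0, 0, 10, 0, 0, 0, 0]
    - [0, 0, 20, 0, 0, 0, 0]
    - [0, 0, 25, 0, 0, 0, 0]
    - [0, 0, 28, 0, 0, 0, 0]
    - [0, 0, 28, 0, 0, 0, 0]

```text
clock: 4.72
tool_pos: [0.4325, 0.2265, -0.0166]
eef_rot: [-0.087, 0.996, -0.0, -0.0]
contact_force: [-0.4, -0.2, 0.1]
opening: 1.005
finger_force: 0.0
```

>>> move_arm:
  motion:
    - [0, 0, 0, 0, 0, 0, 1]
    - [0, 0, 0, 0, 0, 0, 1]
    - [0, 0, 0, 0, 0, 0, 1]
    - [0, 0, 0, 0, 0, 0, 1]
    - [0, 0, 0, 0, 0, 0, 1]

```text
clock: 5.35
tool_pos: [0.4326, 0.2265, -0.0163]
eef_rot: [-0.087, 0.996, 0.0, 0.0]
contact_force: [0.3, -0.3, 0.2]
opening: 0.457
finger_force: 0.0
```

>>> move_arm:
  motion:
    - [0, 0, 0, 0, 0, 0, 1]
    - [0, 0, 0, 0, 0, 0, 1]
    - [0, 0, 0, 0, 0, 0, 1]

```text
clock: 5.72
tool_pos: [0.4326, 0.2265, -0.0164]
eef_rot: [-0.087, 0.996, -0.0, -0.0]
contact_force: [0.0, -0.0, -0.2]
opening: 0.334
finger_force: 40.0
```

```bash
python3 - <<'E'
from h import *
s=load('top0'); C=cloud(s)
f=s['frame'].astype(int); m=(f[...,2]>130)&(f[...,1]<110); m[:150]=0; P=C[m]; P=P[abs(P[:,2])<.06]; print('purple',len(P),P.min(0),P.max(0))
go(.445,.028,.0,-14.25)
E
```

```text
purple 421 [ 0.38505904 -0.16882121 -0.00047173] [ 0.43573373 -0.02429091  0.03550353]
shift [  22.3 -197.6  -16.4] turn [-0.  -0.  24.3]
```

>>> move_arm:
  motion:
    - [0, 0, -16, 0, 0, 0, 1]
    - [5, -49, -16, 0, 0, 6, 1]
    - [11, -98, -16, 0, 0, 12, 1]
    - [16, -147, -16, 0, 0, 18, 1]
    - [22, -197, -16, 0, 0, 24, 1]

```text
clock: 6.35
tool_pos: [0.4468, 0.0448, 0.0007]
eef_rot: [0.105, 0.994, -0.0, -0.001]
contact_force: [0.7, 0.1, -1.3]
opening: 0.337
finger_force: 40.0
```

>>> move_arm:
  motion:
    - [0, 0, 0, 0, 0, 0, 1]
    - [0, 0, 0, 0, 0, 0, 1]

```text
clock: 6.6
tool_pos: [0.4465, 0.0467, 0.0007]
eef_rot: [0.104, 0.995, 0.0, -0.001]
contact_force: [-0.3, 0.8, -0.5]
opening: 0.341
finger_force: 40.0
```

```bash
python3 - <<'E'
from h import *
s=snap('top','t5'); st=r.get_state(); print(st['tool_pos'],st['eef_rot'],st['opening'],st['finger_force'],st['contact_force'])
snap('wrist','w5'); t=snap('side','s5')
a=cv2.resize(s['frame'][85:235,290:410,::-1],(400,500),interpolation=cv2.INTER_CUBIC)
b=cv2.resize(t['frame'][140:265,260:420,::-1],(400,500*100//160+0),interpolation=cv2.INTER_CUBIC)
b=cv2.copyMakeBorder(b,0,500-b.shape[0],0,0,cv2.BORDER_CONSTANT); cv2.imwrite('pics/c5.png',np.hstack([a,b]))
E
```

```text
[0.44653663 0.0473899  0.00070636] [ 1.02969795e-01  9.94683504e-01  3.02353479e-04 -1.36258065e-03] 0.3370157921586369 39.999879989773035 [ 0.19936663 -0.04677605 -0.35943699]
```

View pics/c5.png

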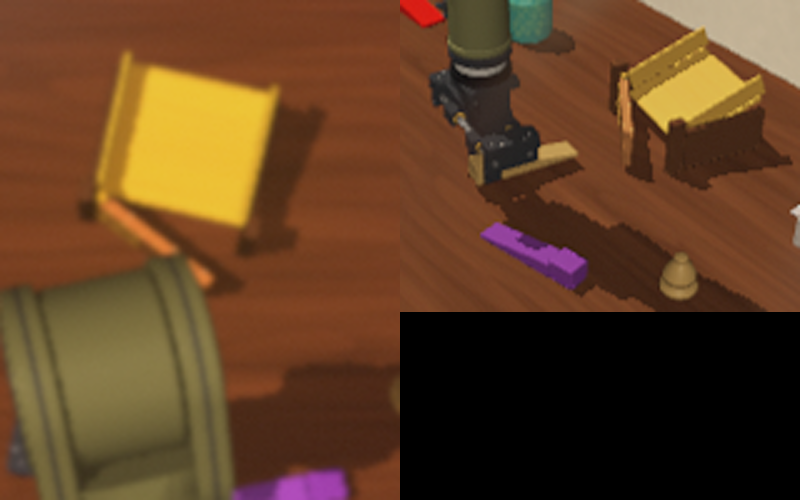

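The wedge is held level in front of the chute (side crop (525,160)). The gate is still ajar at (155,240) in the top crop.

```bash
cat >> h.py <<'E'
O=np.array([.667,-.006]); YAW=-14.25
def ch():
    s=r.get_state(); c,n=np.cos(np.radians(YAW)),np.sin(np.radians(YAW)); d=s['tool_pos'][:2]-O
    print('grip in chute mm',(1000*np.array([c*d[0]+n*d[1],-n*d[0]+c*d[1]])).round(1),'F',np.round(s['contact_force'],1),'open',round(s['opening'],3),'t',s['clock'])
def goc(X,Y,z):
    c,n=np.cos(np.radians(YAW)),np.sin(np.radians(YAW)); p=O+.001*np.array([c*X-n*Y,n*X+c*Y]); print(p); go(p[0],p[1],z,YAW)
E
python3 - <<'E'
from h import *
ch(); goc(-215,-27,.0007); 
s=load('s5'); C=cloud(s); c,n=np.cos(np.radians(YAW)),np.sin(np.radians(YAW))
X=(C[...,0]-O[0])*c+(C[...,1]-O[1])*n; Y=-(C[...,0]-O[0])*n+(C[...,1]-O[1])*c; Z=C[...,2]
for nm,m in(('Lpost',(Y>60)&(Y<110)&(abs(X)<40)&(Z>.02)&(Z<.09)),('Rpost',(Y<-60)&(Y>-110)&(abs(X)<40)&(Z>.02)&(Z<.09)),('all',0)):
    if nm=='all': continue
E
python3 - <<'E'
from h import *
for f in('s5','t5'):
    s=load(f); C=cloud(s); c,n=np.cos(np.radians(YAW)),np.sin(np.radians(YAW))
    X=1000*((C[...,0]-O[0])*c+(C[...,1]-O[1])*n); Y=1000*(-(C[...,0]-O[0])*n+(C[...,1]-O[1])*c); Z=C[...,2]*1000
    for sg in(1,-1):
        m=(sg*Y>60)&(sg*Y<110)&(X>-40)&(X<60)&(Z>76)&(Z<88); print(f,sg,m.sum(),'X',np.percentile(X[m],[2,25,50,75,98]).round(),'Y',np.percentile(Y[m],[2,50,98]).round(),'Z',np.percentile(Z[m],[5,50,95]).round())
    m=(abs(Y)<60)&(X>100)&(X<170)&(Z>30); print('back X',np.percentile(X[m],[95,99]) if m.any() else None)
E
```

```text
grip in chute mm [-226.9   -2.4] F [ 0.   0.3 -0.8] open 0.337 t 6.75
[0.45196922 0.02075372]
shift [-10.9 -25.    0. ] turn [-0.  -0.2  2.5]
s5 1 31 X [-1.  5. 12. 31. 57.] Y [66. 76. 87.] Z [77. 80. 84.]
s5 -1 39 X [ 0.  6. 16. 42. 59.] Y [-85. -77. -66.] Z [76. 80. 83.]
back X [141.71366277 143.72879584]
t5 1 40 X [ 1.  6. 13. 20. 56.] Y [70. 80. 88.] Z [77. 81. 85.]
t5 -1 42 X [ 2.  8. 14. 21. 57.] Y [-83. -75. -66.] Z [77. 81. 86.]
back X [141.23761779 143.53288722]
```

>>> move_arm:
  motion:
    - [-6, -12, 0, 0, 0, 1.2, 1]
    - [-11, -25, 0, 0, 0, 2.5, 1]
    - [-11, -25, 8, 0, 0, 2.5, 1]
    - [-11, -25, 16, 0, 0, 2.5, 1]
    - [-11, -25, 16, 0, 0, 2.5, 1]

```text
clock: 7.38
tool_pos: [0.452, 0.0205, -0.0155]
eef_rot: [0.124, 0.992, -0.001, -0.001]
contact_force: [-0.8, -0.2, -1.3]
opening: 0.338
finger_force: 40.0
```

```bash
python3 - <<'E'
from h import *
ch(); goc(-215,-27,-.0166)
E
```

```text
grip in chute mm [-214.9  -27.3] F [-0.8 -0.2 -1.3] open 0.338 t 7.375
[0.45196922 0.02075372]
shift [0.1 0.3 1.1] turn [-0.1 -0.1  0. ]
```

>>> move_arm:
  motion:
    - [-15, 0, 1, 0, 0, 0, 1]
    - [-30, 0, 1, 0, 0, 0, 1]
    - [-45, 0, 1, 0, 0, 0, 1]
    - [-60, 0, 1, 0, 0, 0, 1]
    - [-75, 0, 1, 0, 0, 0, 1]

```text
clock: 8.0
tool_pos: [0.5242, 0.0018, -0.0163]
eef_rot: [0.124, 0.992, -0.0, -0.002]
contact_force: [-1.3, 0.3, -0.2]
opening: 0.334
finger_force: 40.0
```

>>> move_arm:
  motion:
    - [-8, 0, 0, 0, 0, 0, 1]
    - [-16, 0, 0, 0, 0, 0, 1]
    - [-24, 0, 0, 0, 0, 0, 1]
    - [-32, 0, 0, 0, 0, 0, 1]
    - [-40, 0, 0, 0, 0, 0, 1]

```text
clock: 8.62
tool_pos: [0.559, -0.0079, -0.0163]
eef_rot: [0.124, 0.992, -0.001, -0.005]
contact_force: [-9.8, 1.1, 10.4]
opening: 0.334
finger_force: 40.0
```

```bash
cat >> h.py <<'E'
def gate(f):
    s=snap('top',f); C=cloud(s); c,n=np.cos(np.radians(YAW)),np.sin(np.radians(YAW))
    X=1000*((C[...,0]-O[0])*c+(C[...,1]-O[1])*n); Y=1000*(-(C[...,0]-O[0])*n+(C[...,1]-O[1])*c); Z=C[...,2]*1000
    F=s['frame'].astype(int); col=(F[...,0]>170)&(F[...,1]<170)&(F[...,1]>80)
    m=(abs(Y)<70)&(X>-70)&(X<20)&(Z>50)&(Z<85)&col
    if m.sum()<10: print('gate px',m.sum()); return
    p=np.polyfit(Y[m],X[m],1); print('gate px',m.sum(),'Y',Y[m].min().round(),Y[m].max().round(),'angle',np.arctan(p[0]).round(3),'Xmean',X[m].mean().round(1),'Zmed',np.median(Z[m]).round(2),'Zmean',Z[m].mean().round(2),'+-',(Z[m].std()/m.sum()**.5).round(2))
E
python3 - <<'E'
from h import *
ch(); goc(-135,-27,-.0166); gate('t6')
E
```

```text
grip in chute mm [-104.2  -28.4] F [-9.8  1.1 10.4] open 0.334 t 8.625
[0.52950769 0.00106146]
shift [30.8  1.4  0.6] turn [-0.2 -0.5 -0. ]
gate px 76 Y 11.0 69.0 angle 0.211 Xmean 4.8 Zmed 65.54 Zmean 65.16 +- 0.41
```

>>> move_arm:
  motion:
    - [0, 0, 0, 0, 0, 0, 1]
    - [0, 0, 0, 0, 0, 0, 1]

```text
clock: 8.93
tool_pos: [0.5606, -0.0084, -0.0163]
eef_rot: [0.124, 0.992, -0.001, -0.003]
contact_force: [-5.5, 1.4, 7.7]
opening: 0.337
finger_force: 40.0
```

```bash
python3 - <<'E'
from h import *
ch(); print(r.get_state()['moment'], r.get_state()['tool_pos']); gate('t7'); goc(-104,-27,-.0163)
E
```

```text
grip in chute mm [-102.5  -28.5] F [-5.5  1.4  7.7] open 0.337 t 8.925
[ 0.17289153  1.03041723 -0.03995217] [ 0.56063177 -0.00835121 -0.01633211]
gate px 77 Y 11.0 69.0 angle 0.199 Xmean 5.2 Zmed 64.44 Zmean 64.64 +- 0.45
[ 0.55955385 -0.00656929]
shift [ 1.5  1.5 -0. ] turn [-0.2 -0.4 -0. ]
```

>>> move_arm:
  motion:
    - [-4, 0, -0.6, 0, 0, 0, 1]
    - [-8, 0, -0.6, 0, 0, 0, 1]
    - [-12, 0, -0.6, 0, 0, 0, 1]
    - [-16, 0, -0.6, 0, 0, 0, 1]
    - [-16, 0, -0.6, 0, 0, 0, 1]

```text
clock: 9.6
tool_pos: [0.5796, -0.0138, -0.0161]
eef_rot: [0.126, 0.992, -0.0, -0.001]
contact_force: [-0.9, 0.0, -1.8]
opening: 0.334
finger_force: 40.0
```

```bash
python3 - <<'E'
from h import *
ch(); print(r.get_state()['moment']); gate('t8'); goc(-104,-27,-.0163)
E
```

```text
grip in chute mm [-82.7 -29.1] F [-0.9  0.  -1.8] open 0.334 t 9.6
[-0.15253104  0.21703537 -0.02306811]
gate px 74 Y 11.0 69.0 angle 0.008 Xmean 10.2 Zmed 65.42 Zmean 65.4 +- 0.42
[ 0.55955385 -0.00656929]
shift [21.3  2.   0.3] turn [-0.1 -0.1 -0.2]
```

>>> move_arm:
  motion:
    - [-1.5, 0, 0.3, 0, 0, 0, 1]
    - [-3, 0, 0.3, 0, 0, 0, 1]
    - [-3, 0, 0.3, 0, 0, 0, 1]

```text
clock: 10.02
tool_pos: [0.5813, -0.0143, -0.0163]
eef_rot: [0.125, 0.992, -0.001, -0.002]
contact_force: [-4.0, 0.1, 1.2]
opening: 0.335
finger_force: 40.0
```

>>> move_arm:
  motion:
    - [-1.5, 0, 0, 0, 0, 0, 1]
    - [-3, 0, 0, 0, 0, 0, 1]
    - [-3, 0, 0, 0, 0, 0, 1]

```text
clock: 10.4
tool_pos: [0.5825, -0.0146, -0.0163]
eef_rot: [0.125, 0.992, -0.001, -0.003]
contact_force: [-7.6, 1.4, 5.7]
opening: 0.336
finger_force: 40.0
```

```bash
python3 - <<'E'
from h import *
ch(); gate('t9')
E
```

```text
grip in chute mm [-79.8 -29.1] F [-7.6  1.4  5.7] open 0.336 t 10.4
gate px 73 Y 15.0 69.0 angle -0.014 Xmean 11.0 Zmed 65.24 Zmean 64.7 +- 0.44
```

>>> move_arm:
  motion:
    - [-1.5, 0, 0, 0, 0, 0, 1]
    - [-3, 0, 0, 0, 0, 0, 1]
    - [-4, 0, 0, 0, 0, 0, 1]
    - [-4, 0, 0, 0, 0, 0, 1]

```text
clock: 10.95
tool_pos: [0.5851, -0.015, -0.0163]
eef_rot: [0.125, 0.992, -0.001, -0.004]
contact_force: [-11.0, 2.4, 6.7]
opening: 0.334
finger_force: 40.0
```

>>> move_arm:
  motion:
    - [-1.5, 0, 0, 0, 0, 0, 1]
    - [-3, 0, 0, 0, 0, 0, 1]
    - [-4, 0, 0, 0, 0, 0, 1]
    - [-4, 0, 0, 0, 0, 0, 1]

```text
clock: 11.45
tool_pos: [0.5882, -0.0156, -0.0163]
eef_rot: [0.125, 0.992, -0.001, -0.005]
contact_force: [-12.4, 2.3, 8.8]
opening: 0.338
finger_force: 40.0
```

```bash
python3 - <<'E'
from h import *
ch(); gate('t10'); gate('t10b')
E
```

```text
grip in chute mm [-74.  -28.7] F [-12.4   2.3   8.8] open 0.338 t 11.45
gate px 61 Y 18.0 69.0 angle -0.01 Xmean 11.3 Zmed 64.82 Zmean 65.4 +- 0.43
gate px 62 Y 18.0 69.0 angle -0.006 Xmean 11.4 Zmed 65.45 Zmean 65.37 +- 0.38
```

```bash
cat >> h.py <<'E'
def lift(k=8):
    c,n=np.cos(np.radians(YAW)),np.sin(np.radians(YAW)); Zs=[]
    for i in range(k):
        s=eyes.snapshot('top'); C=cloud(s)
        X=1000*((C[...,0]-O[0])*c+(C[...,1]-O[1])*n); Y=1000*(-(C[...,0]-O[0])*n+(C[...,1]-O[1])*c); Z=C[...,2]*1000
        F=s['frame'].astype(int); m=(abs(Y)<60)&(X>-5)&(X<25)&(Z>50)&(Z<85)&(F[...,0]>170)&(F[...,1]<170)&(F[...,1]>80)
        Zs.append(Z[m])
        q=(Y>74)&(Y<86)&(X>0)&(X<14)&(Z>70)&(Z<95); P=Z[q] if i==0 else np.r_[P,Z[q]]
    Z=np.concatenate(Zs); print('top Z mean',Z.mean().round(2),'med',np.median(Z).round(2),'+-',(Z.std()/len(Z)**.5).round(2),len(Z),'Lpost',np.median(P).round(2),P.mean().round(2))
E
python3 - <<'E'
from h import *
lift(); ch()
E
```

```text
top Z mean 65.32 med 65.44 +- 0.15 416 Lpost 81.12 80.63
grip in chute mm [-74.  -28.7] F [-11.7   2.    7.2] open 0.337 t 11.95
```

>>> move_arm:
  motion:
    - [-2, 0, 0, 0, 0, 0, 1]
    - [-4, 0, 0, 0, 0, 0, 1]
    - [-5, 0, 0, 0, 0, 0, 1]
    - [-5, 0, 0, 0, 0, 0, 1]

```text
clock: 12.45
tool_pos: [0.5921, -0.0164, -0.0163]
eef_rot: [0.124, 0.992, -0.001, -0.006]
contact_force: [-14.8, 3.1, 10.4]
opening: 0.338
finger_force: 40.0
```

>>> move_arm:
  motion:
    - [-2, 0, 0, 0, 0, 0, 1]
    - [-4, 0, 0, 0, 0, 0, 1]
    - [-5, 0, 0, 0, 0, 0, 1]
    - [-5, 0, 0, 0, 0, 0, 1]

```text
clock: 12.95
tool_pos: [0.5959, -0.0172, -0.0163]
eef_rot: [0.124, 0.992, -0.001, -0.007]
contact_force: [-17.2, 3.6, 11.9]
opening: 0.338
finger_force: 40.0
```

```bash
python3 - <<'E'
from h import *
lift(); ch()
E
```

```text
top Z mean 66.15 med 66.4 +- 0.18 326 Lpost 81.9 81.24
grip in chute mm [-66.2 -28.4] F [-16.3   3.2  12.2] open 0.338 t 13.35
```

>>> move_arm:
  motion:
    - [-2, 0, 0, 0, 0, 0, 1]
    - [-4, 0, 0, 0, 0, 0, 1]
    - [-5, 0, 0, 0, 0, 0, 1]
    - [-5, 0, 0, 0, 0, 0, 1]

```text
clock: 13.85
tool_pos: [0.5996, -0.0181, -0.0164]
eef_rot: [0.124, 0.992, -0.001, -0.008]
contact_force: [-19.8, 3.5, 14.4]
opening: 0.334
finger_force: 40.0
```

>>> move_arm:
  motion:
    - [0, 0, 0, 0, 0, 0, 0.5]
    - [0, 0, 0, 0, 0, 0, 0.4]
    - [0, 0, 0, 0, 0, 0, 0.3]
    - [0, 0, 0, 0, 0, 0, 0.3]

```text
clock: 14.35
tool_pos: [0.6076, -0.0211, -0.0163]
eef_rot: [0.126, 0.992, -0.001, -0.001]
contact_force: [-0.4, -0.4, 0.3]
opening: 0.695
finger_force: 0.0
```

```bash
python3 - <<'E'
from h import *
lift(); ch()
E
```

```text
top Z mean 66.98 med 67.02 +- 0.2 222 Lpost 81.2 80.78
grip in chute mm [-54.5 -29.2] F [-0.6  0.6  0.1] open 0.701 t 14.75
```

>>> move_arm:
  motion:
    - [0, 0, -30, 0, 0, 0, 0]
    - [20, 0, -80, 0, 0, 0, 0]
    - [70, 0, -120, 0, 0, 0, 0]
    - [120, 0, -150, 0, 0, 0, 0]
    - [170, 0, -150, 0, 0, 0, 0]

```text
clock: 15.38
tool_pos: [0.4427, 0.0225, 0.1361]
eef_rot: [0.126, 0.992, 0.0, 0.001]
contact_force: [0.9, 0.6, -0.3]
opening: 0.998
finger_force: 0.0
```

```bash
python3 - <<'E'
from h import *
ch(); lift(10); gate('t11')
w=snap('wrist','w11')
C=cloud(w); c,n=np.cos(np.radians(YAW)),np.sin(np.radians(YAW))
X=1000*((C[...,0]-O[0])*c+(C[...,1]-O[1])*n); Y=1000*(-(C[...,0]-O[0])*n+(C[...,1]-O[1])*c); Z=C[...,2]*1000
m=(abs(Y)<55)&(X>-5)&(X<25)&(Z>55)&(Z<80); print(m.sum()); 
t=load('t11'); cv2.imwrite('pics/c11.png',np.hstack([cv2.resize(w['frame'][:,:,::-1],(480,300)),cv2.resize(t['frame'][90:215,290:415,::-1],(300,300),interpolation=cv2.INTER_CUBIC)]))
E
```

```text
grip in chute mm [-224.4  -27.6] F [ 0.9  0.6 -0.3] open 0.998 t 15.375
top Z mean 66.69 med 66.74 +- 0.07 1542 Lpost 81.21 80.73
gate px 168 Y -61.0 69.0 angle -0.011 Xmean 11.3 Zmed 67.35 Zmean 67.2 +- 0.22
0
```

View pics/c11.png

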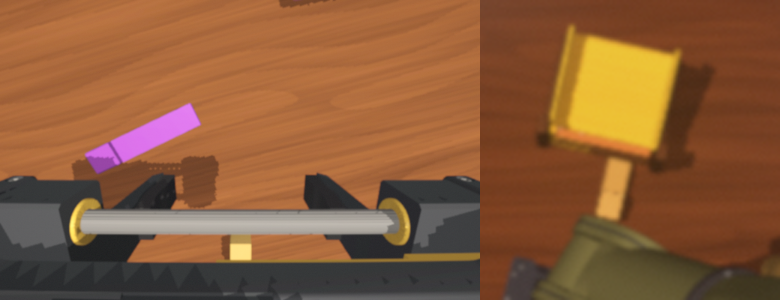

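The top crop shows the gate straight and shut with the wedge under it at (612,190). I'll get the lift from the wedge's insertion depth and the gate's top height compared with the earlier frames.

```bash
python3 - <<'E'
from h import *
c,n=np.cos(np.radians(YAW)),np.sin(np.radians(YAW))
def f(s):
    C=cloud(s); return 1000*((C[...,0]-O[0])*c+(C[...,1]-O[1])*n),1000*(-(C[...,0]-O[0])*n+(C[...,1]-O[1])*c),C[...,2]*1000,s['frame'].astype(int)
for k in('top0','t2','t5','t11'):
    X,Y,Z,F=f(load(k)); m=(abs(Y)<70)&(X>-70)&(X<25)&(Z>50)&(Z<85)&(F[...,0]>170)&(F[...,1]<170)&(F[...,1]>80)
    q=(abs(Y)<150)&(X>-120)&(X<-60)&(abs(Z)<12); print(k,m.sum(),Z[m].mean().round(2),np.median(Z[m]).round(2),'bench',np.median(Z[q]).round(2))
S=[eyes.snapshot('top') for _ in range(6)]; A=[]
for s in S:
    X,Y,Z,F=f(s); m=(Y>-38)&(Y<-20)&(X>-110)&(X<0)&(Z<45); A.append(np.c_[X[m],Z[m],Y[m]])
A=np.vstack(A)
for a in range(-100,0,4):
    b=A[(A[:,0]>=a)&(A[:,0]<a+4)]; print(a+2,len(b),np.median(b[:,1]).round(1) if len(b) else '', end=' | ')
fr=A[(A[:,0]>-45)&(A[:,0]<-12)]; p=np.polyfit(fr[:,0],fr[:,1],1); print('\nramp',p,'z at X=0',p[1])
print(r.get_state()['clock'])
E
```

```text
top0 156 65.02 65.05 bench 0.17
t2 156 64.99 64.92 bench 0.1
t5 119 64.87 65.17 bench 0.23
t11 169 67.21 67.36 bench 0.22
-98 0  | -94 0  | -90 0  | -86 0  | -82 0  | -78 64 17.0 | -74 53 27.7 | -70 40 27.6 | -66 37 28.2 | -62 42 28.5 | -58 44 28.1 | -54 38 27.2 | -50 43 28.3 | -46 37 28.2 | -42 27 23.8 | -38 41 19.7 | -34 35 17.6 | -30 39 18.0 | -26 40 17.5 | -22 43 17.7 | -18 27 16.0 | -14 45 16.0 | -10 39 15.1 | -6 39 14.0 | -2 37 13.8 | 
ramp [-0.25054158 11.37872987] z at X=0 11.378729866246399
16.275
```

```bash
python3 - <<'E'
from h import *
c,n=np.cos(np.radians(YAW)),np.sin(np.radians(YAW))
A=[];B=[]
for i in range(8):
    s=eyes.snapshot('top'); np.savez(f'pics/f{i}.npz',**s); C=cloud(s)
    X,Y,Z=1000*((C[...,0]-O[0])*c+(C[...,1]-O[1])*n),1000*(-(C[...,0]-O[0])*n+(C[...,1]-O[1])*c),C[...,2]*1000
    m=(abs(Y)<58)&(X>-15)&(X<40); A.append(np.c_[X[m],Z[m],s['frame'][m]])
    m=(abs(abs(Y)-79)<6)&(X>-10)&(X<30); B.append(np.c_[X[m],Z[m]])
A=np.vstack(A);B=np.vstack(B)
for a in np.arange(-6,34,2):
    b=A[(A[:,0]>=a)&(A[:,0]<a+2)]; q=B[(B[:,0]>=a)&(B[:,0]<a+2)]
    print(a+1,len(b),np.percentile(b[:,1],[10,50,90]).round(1),b[:,2:].mean(0).round(),'post',len(q),np.percentile(q[:,1],[10,50,90]).round(1) if len(q) else '')
E
```

```text
-5 161 [-2.3  1.3 16.2] [147.  89.  43.] post 36 [-3.4  0.1  2.3]
-3 158 [-3.4  1.2 15.7] [147.  90.  44.] post 43 [-4.3  0.4  4.9]
-1 176 [-3.2  1.3 14.8] [147.  89.  43.] post 29 [-3.5 -0.1  1.9]
1 162 [-2.5  1.6 13.3] [145.  87.  42.] post 199 [ 1.3 42.9 80. ]
3 170 [-3.   2.1 16. ] [149.  91.  43.] post 186 [ 7.1 43.  80.9]
5 734 [ 1.1 36.9 63.6] [138.  84.  36.] post 44 [77.2 81.7 84.5]
7 918 [ 1.5 39.6 67.1] [142.  84.  37.] post 37 [ 2.3 81.3 85.3]
9 278 [-1.  65.3 69.8] [181. 104.  46.] post 35 [ 4.4 81.1 84.8]
11 184 [63.3 66.8 69.7] [219. 127.  56.] post 58 [ 9.2 79.1 84.7]
13 193 [63.5 67.6 70.3] [222. 133.  57.] post 72 [27.6 76.9 84.1]
15 179 [63.5 67.2 70.3] [222. 141.  55.] post 29 [79.8 82.3 85.1]
17 139 [63.3 66.4 69.5] [224. 152.  55.] post 33 [79.4 81.7 84.4]
19 21 [62.2 63.4 65.1] [226. 159.  54.] post 32 [78.8 81.7 84.3]Traceback (most recent call last):
  File "<stdin>", line 12, in <module>
    return _quantile_unchecked(
        a, q, axis, out, overwrite_input, method, keepdims, weights)
    return _ureduce(a,
                    func=_quantile_ureduce_func,
    ...<5 lines>...
                    overwrite_input=overwrite_input,
                    method=method)
    r = func(a, **kwargs)
    result = _quantile(arr,
                       quantiles=q,
    ...<2 lines>...
                       out=out,
                       weights=wgt)
    slices_having_nans = np.isnan(arr[-1, ...])
                                  ~~~^^^^^^^^^
IndexError: index -1 is out of bounds for axis 0 with size 0
```

The insertion depth gives a lift of about 2.9 mm and the gate's top height about 2.4 mm. The gate has stayed shut and steady since release, and the arm is clear, so I'm handing in.

```bash
python3 - <<'E'
from h import *
gate('tend'); print(finish_job())
E
```

```text
gate px 168 Y -61.0 69.0 angle -0.012 Xmean 11.4 Zmed 67.3 Zmean 67.04 +- 0.24
the job is handed in; nothing more can be done
None
```

The job is handed in: the gate is shut and jammed on the small olive wedge, with a measured lift of about 2.4 to 2.9 mm, the wedge released, and the arm clear; the jar, tin box, dish and tassel cap were not touched, though I did not re-measure their positions at the end.

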